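# Put three relay boards into their own test beds

## Robot

A 6-joint arm with a two-finger parallel gripper is mounted at the origin on a cart in front of the work surface, level with it; the furniture and walls round the work are solid. World frame = base frame: x ahead of the robot, y to its left, z up, the work surface at z = 0. Lengths are in m, angles in rad, forces in N, time in s.
With the tool pointing down it reaches from about 0.375 to 0.825 m from the base axis. Payload 5.5 kg.
Tool frame: the origin (TCP) lies at the very end of the fingers, on their centre line; the grasp point (between the pads) lies 19 mm behind it; z points along the fingers, y is the direction in which the jaws open and shut (so a half turn about z gives the same grasp; the last joint's range is limited). The gripper opens to 85 mm and grips with 20 to 120 N. Pads are 22 mm wide; open, the fingers measure 114 mm over their backs; the gripper's body (76 mm by 85 mm) begins 54 mm behind the grasp point. The pads swing forward as they close: fully open they stand 13 mm farther back than shut.
Start: joints at [-1.239, 0.314, -0.047, 1.21, 0, 1.571], TCP at [0.195, -0.567, 0.231] pointing down, gripper open.
Joint ranges: [-2.67, 2.67], [-0.69, 1.73], [-1.03, 1.25], [-2.08, 2.16], [-1.42, 1.45], [-3.14, 3.14]. Speed limits (rad/s): [2.39, 2.39, 3.01, 3.14, 3.14, 3.14].

## Interface

Orientations are given as a 3x3 rotation matrix whose columns are the frame's x, y, z axes.
In Python, from workcell import telemetry, viewer, job gives the robot as it stands.
- The arm moves only by the tool arm_command, never from a script. Its argument "deltas" is a list that holds one entry, the list of rows, each a list of 7 numbers: the turn, a rotation vector about the world's x, y, z in degrees, then the shift along the world's x, y, z in mm, then the closure in counts, from 0 (fully open) to 255 (shut). A call has exactly 10 rows; each row is the pose to reach, as a shift and turn from the pose measured when the call began; what a row does not reach only later rows make up. A row lasts 1/12 s, in which the tool goes at most 41.7 mm and 7.16 degrees, less where a joint would pass 70% of its speed; a pose out of reach is approached as far as the arm can. A call with a gripper value outside its range is refused whole. The fingers move at their own pace and stop on an object; "force" is the grip in N (left out, the last holds). Time passes only in rows, so rows that repeat a pose let the fingers close, or fill a call up. It gives the time, the measured TCP pose, the force and the opening at its end, in the units of the state.
- telemetry.read_state(): the state, without advancing time (a new reading comes with each control period).
- viewer.snapshot(name): name is "scene" or "top"; returns (picture, depth): 480x640x3 uint8, red, green, blue; 480x640 float32, m along the optical axis (not along the pixel's ray), 0 where there is no reading.
- viewer.camera_params(name): a dict with "fx", "fy", "cx", "cy" (pixels), "world_from_camera" (4x4, takes a point from camera to world coordinates). Camera axes: x right, y down, z forward; pixel columns grow to the right and rows downward; lengths in m; the calibration is good to about 2 mm. A picture is of the moment at which its call begins. camera_params takes no time and is no camera call.
- job.job_done(): hands the job in, once; it reports no verdict.
The state is a dict: "time_s": time; "joints": joint angles; "qvel": joint speeds; "joint_torque": joint torques, N m; "ee_pos": TCP position; "ee_rot": TCP orientation; "ft_force": force on the tool from outside, world axes, zero at the start; "wrist_torque": the same for the moment, N m; "opening": opening from 0.0 (shut) to 1.0 (fully open).
Only numpy, scipy, OpenCV 4.12 (cv2) and the standard library are available. Lean on these libraries where they do the work, as an engineer would, in place of code of your own. Each camera call takes 0.05 s, during which the arm holds its last target. There are 200 camera calls.

## Task

The three green relay boards lie in the wrong test beds; each belongs in the bed that has as many brass posts as the board has black relays. First swing up the hold-down finger that traps the board in the two-post bed, before moving any board (the finger may stay up), and then put the boards right, one at a time, laying the board that has to wait in the empty wooden tray. At the end each board lies flat inside the rim of its own bed, lined up with it either way round, and let go.

Things in the scene. Friction and masses are not known exactly. Their poses are not given: they have to be found in the camera images.
- board_one: loose green board 60 (x) x 90 (y) mm, about 0.12 kg, with ONE black relay (28 (x) x 22 (y) mm, z = 7 to 43 mm) at its middle: pinch across x, at the board's middle. White strip (top at z = 15 mm) at the +y edge. Origin: middle of the underside of its feet; z up. Starts in the two-post bed, origin 6 mm above the bed's.
- board_two: loose green board 60 (x) x 90 (y) mm, about 0.12 kg, with TWO black relays (28 (x) x 22 (y) mm, z = 7 to 43 mm) in a row along y, 24 mm apart, row centred: pinch across x, at the board's middle. White strip (top at z = 15 mm) at the +y edge. Origin: middle of the underside of its feet; z up. Starts in the three-post bed, origin 6 mm above the bed's.
- board_three: loose green board 60 (x) x 90 (y) mm, about 0.12 kg, with THREE black relays (28 (x) x 22 (y) mm, z = 7 to 43 mm) in a row along y, 24 mm apart, row centred: pinch across x, at the board's middle. White strip (top at z = 15 mm) at the +y edge. Origin: middle of the underside of its feet; z up. Starts in the one-post bed, origin 6 mm above the bed's.
- bed_one: fixed test bed: grey plate 90 (x) x 156 (y) x 6 mm, on it a metal rim (top at z = 10 mm) round a recess 80 (x) x 110 (y) mm centred on the plate, where a board goes. Origin: centre of the plate's underside; z up. At its +y end, outside the rim (y = +68 mm), stands ONE brass post (16 mm wide, top at z = 27 mm).
- bed_three: fixed test bed: grey plate 90 (x) x 156 (y) x 6 mm, on it a metal rim (top at z = 10 mm) round a recess 80 (x) x 110 (y) mm centred on the plate, where a board goes. Origin: centre of the plate's underside; z up. At its +y end, outside the rim (y = +68 mm), stand THREE brass posts in a row along x, 24 mm apart (16 mm wide, top at z = 27 mm).
- bed_two: fixed test bed: grey plate 90 (x) x 156 (y) x 6 mm, on it a metal rim (top at z = 10 mm) round a recess 80 (x) x 110 (y) mm centred on the plate, where a board goes. Origin: centre of the plate's underside; z up. At its +y end, outside the rim (y = +68 mm), stand TWO brass posts 24 mm apart (16 mm wide, top at z = 27 mm). Only this bed has a hold-down finger, at its -y end.
- parking_tray: empty wooden parking tray, fixed to the desk, 90 (x) x 120 (y) mm, no posts: floor 6 mm above the desk, rim top at z = 10 mm round a recess 80 (x) x 110 (y) mm. Origin: centre of the underside; z up.
- hold_down (a joint): steel finger on the two-post bed, rad: 0 = down over the -y edge of the board, 1.45 = fully up; the board is free from 1 rad. Hinge along the bed's x at y = -66, z = 20 mm in the bed's frame. An upright lever with a ball knob stands on it: move the knob to the bed's -y, in an arc of 45 mm round the hinge, and the finger rises. Light spring, stiff hinge (4 N at the knob): it stays where left.
- hold_down_knob (a point): centre of the black ball knob (18 mm across) on the hold-down finger's lever; at joint value 0 it is at y = -66 mm, z = 65 mm in the frame of the two-post bed, and it moves to lower z and to -y as the finger rises.
Not all that is in view belongs to the job. Leave any pink look-alike of the board_two alone.

How it is judged:
By the outcome, as a careful person would: the job done as asked, in the order asked, and still so for the second after the job is handed in, with the robot touching nothing.
It also fails if it takes over 107 s, if anything falls off the work surface, if the arm or the gripper's body presses on something with over 40 N, if the wrist force passes 120 N, or if a joint passes its speed limit or range.

## Working session

There is one attempt and no reset: what is moved stays moved. The work goes in short steps, Python scripts to look and compute and a tool call to move; the robot and the scene stay as the last step left them, time stands still between calls to the robot, and variables do not carry over. Pictures are saved under pics/ and viewed, about 12 in all and at most 16, crops included, and the job is handed in when it is done.

Besides the shell and the picture viewer there is one more tool, called after "Call:" as name([rows], argument=value, ...), one row to a line, values as JSON. arm_command: Moves the arm, as the interface text tells. Its arguments: {"type":"object","properties":{"deltas":{"type":"array","items":{"type":"array","items":{"type":"array","items":{"type":"number"}}}},"force":{"type":"number"}},"required":["deltas"]}

```bash
mkdir -p pics; cat > h.py <<'E'
import numpy as np, cv2
from workcell import telemetry, viewer, job
def snap(n,f=None):
    p,d=viewer.snapshot(n); 
    if f: cv2.imwrite('pics/'+f,p[:,:,::-1])
    np.savez('pics/'+n+'.npz',p=p,d=d); return p,d
def world(n,d):
    c=viewer.camera_params(n); v,u=np.mgrid[0:480,0:640]
    P=np.stack([(u-c['cx'])/c['fx']*d,(v-c['cy'])/c['fy']*d,d,np.ones_like(d)],-1)
    return (P@np.array(c['world_from_camera']).T)[...,:3]
def st():
    s=telemetry.read_state(); print(s['time_s'],np.round(s['ee_pos'],4),np.round(s['ee_rot'],3).tolist(),np.round(s['joints'],3),np.round(s['ft_force'],1),s['opening'])
E
python3 - <<'E'
from h import *
snap('scene','s0.png');snap('top','t0.png');st()
for n in('top','scene'):
    c=viewer.camera_params(n);print(c['fx'],c['cx'],c['cy'],np.round(c['world_from_camera'],3).tolist())
E
```

```text
0.1 [ 0.1953 -0.5668  0.2305] [[0.945, 0.326, -0.0], [0.326, -0.945, 0.001], [0.0, -0.001, -1.0]] [-1.239  0.314 -0.048  1.21   0.     1.571] [-0.5 -0.4  0.4] 0.9975140453455017
586.2517668852997 320.0423959450864 232.47167233517217 [[-0.063, -0.977, 0.203, 0.298], [-0.998, 0.063, -0.01, 0.125], [-0.003, -0.203, -0.979, 1.364], [0.0, 0.0, 0.0, 1.0]]
502.89193633904546 319.2049515662747 246.5768964749572 [[-0.608, -0.489, 0.625, -0.319], [-0.794, 0.352, -0.497, 0.818], [0.023, -0.798, -0.602, 0.916], [0.0, 0.0, 0.0, 1.0]]
```

View pics/t0.png

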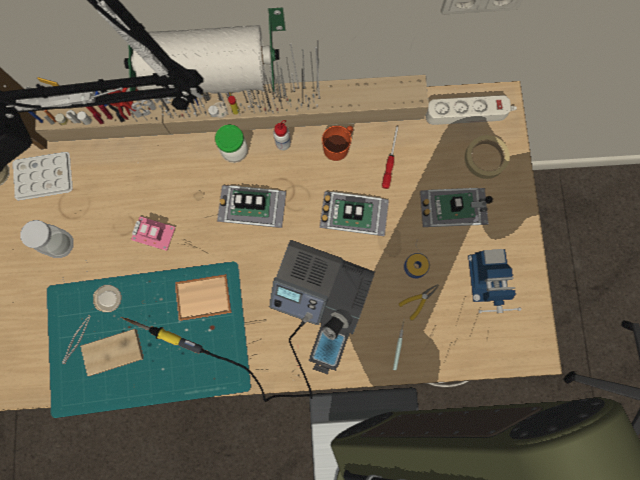

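View pics/s0.png

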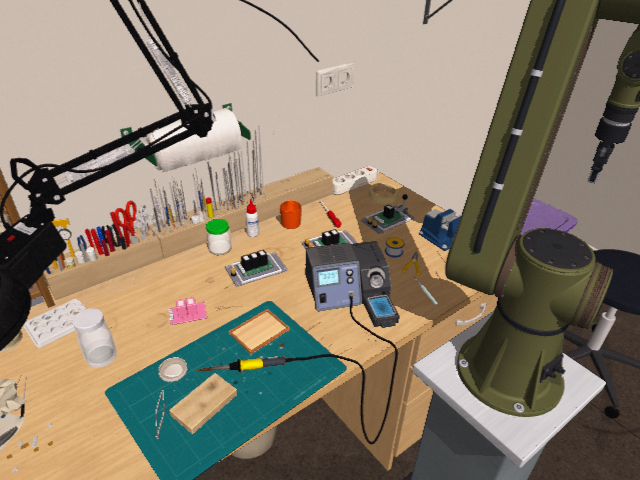

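Seen in the top view: the three-relay board in the left bed at (251,205), the two-relay board in the middle bed at (354,213), and the one-relay board in the right bed at (454,207), with the knob near (489,200). Two wooden things could be the tray. (203,297) has a rim, so it looks like the tray. (112,352) looks like a plain block. The pink look-alike is at (153,231). I'll measure next and enlarge a crop.

```bash
cat > m.py <<'E'
from h import *
def rect(mask,W,r):
    m=np.zeros(mask.shape,bool); u0,v0,u1,v1=r; m[v0:v1,u0:u1]=mask[v0:v1,u0:u1]
    m=cv2.morphologyEx(m.astype(np.uint8),cv2.MORPH_OPEN,np.ones((2,2)))
    n,l,s,_=cv2.connectedComponentsWithStats(m); k=1+np.argmax(s[1:,4]); q=W[l==k]
    (cx,cy),(w,h),a=cv2.minAreaRect((q[:,:2]*1000).astype(np.float32))
    if w>h: w,h,a=h,w,a-90
    return np.round([cx,cy,np.median(q[:,2])*1000,w,h,a,len(q)],1)  # a: angle of short side from world x
E
python3 - <<'E'
from m import *
f=np.load('pics/top.npz');p,d=f['p'],f['d'];W=world('top',d);z=W[...,2]
print('desk z',np.median(z[250:265,210:260]))
for n,r in dict(L=(205,170,300,240),M=(308,180,400,245),R=(408,175,490,240)).items():
    print(n,'plate',rect((z>.003)&(z<.03),W,r),'relay',rect((z>.040)&(z<.056),W,r))
    hsv=cv2.cvtColor(p,cv2.COLOR_RGB2HSV);g=(hsv[...,0]>50)&(hsv[...,0]<90)&(hsv[...,1]>90)
    print('  green',rect(g,W,r))
print('tray',rect((z>.003)&(z<.03),W,(165,265,240,330)),'block',rect((z>.003)&(z<.08),W,(75,325,150,380)))
k=W[190:210,478:500].reshape(-1,3);k=k[k[:,2]>.055];print('knob',len(k),k.mean(0),k.max(0),k.min(0))
cv2.imwrite('pics/c1.png',cv2.resize(p[170:320,170:500,::-1],None,fx=2.4,fy=2.4,interpolation=cv2.INTER_CUBIC))
E
```

```text
desk z 3.8325046873066704e-05
L plate [ 500.7  243.4    8.4  172.6  437.   -81.3 1777. ] relay [660.4 270.5  48.   35.6  68.8  -3.5 365. ]
  green [638.5 291.   13.2  13.3  26.8 -11.2  41. ]
M plate [ 477.4   49.9    9.4  157.4  380.    79.9 1979. ] relay [463.7  62.7  48.7  47.8 351.2  77.2 227. ]
  green [621.5  55.5  12.9  19.5  57.   83.3 119. ]
R plate [ 515.7  -59.8   10.5  159.6  548.7   33.5 2112. ] relay [474.2 -49.5  48.6  34.  495.1  41.4 121. ]
  green [ 646.6 -195.    13.     2.1    2.9    7.6    4. ]
tray [ 416.4  280.1    6.   143.7  363.1  -15.8 1834. ] block [ 338.   405.6   21.7  111.4  556.     3.2 2059. ]
knob 53 [ 0.61264343 -0.2692437   0.09486634] [0.6278896  0.12499128 1.36447289] [ 0.29779757 -0.28648685  0.05550854]
```

View pics/c1.png

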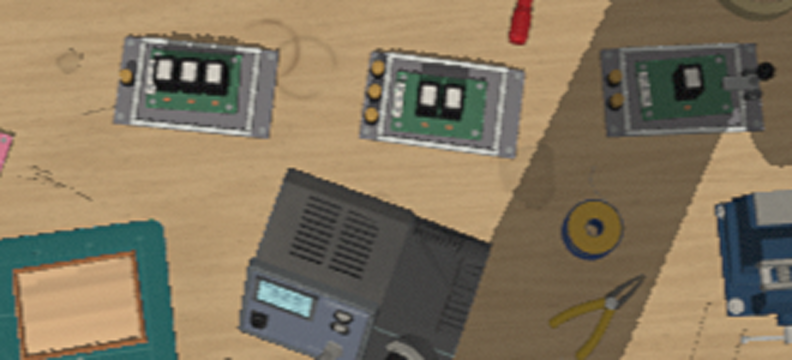

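The crop confirms it: the left bed has 1 post and holds board_three, the middle bed has 3 posts and holds board_two, and the right bed has 2 posts plus the finger and holds board_one. The thing at lower left has a rim and an empty recess, so it is the tray. Some depth pixels have no reading and threw off the fits, so I'll filter them and measure again.

```bash
python3 - <<'E'
from m import *
f=np.load('pics/top.npz');p,d=f['p'],f['d'];W=world('top',d);z=W[...,2]
# edge-free depth: reject no-reading
ok=d>.5
R=dict(L=(205,170,300,240),M=(308,180,400,245),R=(408,175,490,240))
for n,r in R.items():
    u0,v0,u1,v1=r
    print(n,'plate',rect(ok&(z>.003)&(z<.016),W,r),'relay',rect(ok&(z>.044)&(z<.054),W,r))
print('tray',rect(ok&(z>.003)&(z<.015),W,(165,265,240,330)))
k=W[185:215,475:500][ok[185:215,475:500]];k=k[(k[:,2]>.05)&(k[:,2]<.09)];print('knob',len(k),np.median(k,0),k.max(0),k.min(0))
# height map 20mm cells
h=[]
print('cols y=.50..-.40 step .05; rows x .30...85')
for x in np.arange(.30,.9,.05):
    print('%.2f'%x,[int(1000*np.percentile(z[s],98)) if (s:=ok&(abs(W[...,0]-x)<.025)&(abs(W[...,1]-y)<.025)).sum()>5 else -1 for y in np.arange(.5,-.41,-.05)])
E
```

```text
L plate [ 500.7  243.4    7.9  172.6  437.   -81.3 1580. ] relay [658.6 270.4  48.3  32.1  68.3  -3.5 302. ]
M plate [ 477.4   49.9    8.4  157.4  380.    79.9 1651. ] relay [463.2  63.   48.8  46.7 350.1  77.1 202. ]
R plate [ 515.7  -59.8    8.8  159.6  548.7   33.5 1590. ] relay [474.2 -49.5  48.7  32.4 495.2  41.6 109. ]
tray [ 417.3  279.2    6.   138.8  364.8  -16.9 1800. ]
knob 53 [ 0.61889822 -0.2759396   0.0711043 ] [ 0.6278896  -0.26949668  0.07972654] [ 0.6110309  -0.28648685  0.05127463]
cols y=.50..-.40 step .05; rows x .30...85
0.30 [8, 8, 19, 14, 11, 5, 25, 35, 35, 30, 5, 10, 6, 6, 5, 5, 5, 5, 6]
0.35 [32, 30, 26, 9, 8, 5, 67, 56, 109, 97, 5, 7, 11, 5, 6, 69, 68, 5, 5]
0.40 [28, 11, 12, 11, 8, 33, 72, 113, 114, 104, 100, 9, 13, 9, 5, 99, 101, 5, 6]
0.45 [8, 12, 11, 12, 8, 59, 116, 116, 111, 109, 107, 5, 40, 14, 5, 101, 103, 6, 5]
0.50 [8, 11, 11, 12, 8, 5, 111, 114, 114, 109, 7, 6, 39, 37, 5, 79, 80, 6, 6]
0.55 [10, 6, 5, 5, 4, 4, 112, 111, 5, 6, 11, 8, 5, 5, 6, 6, 6, 6, 5]
0.60 [47, 10, 5, 8, 12, 12, 12, 5, 26, 52, 53, 12, 5, 28, 51, 66, 73, 5, 5]
0.65 [9, 5, 5, 28, 52, 53, 12, 6, 29, 51, 48, 13, 6, 28, 51, 25, 27, 7, 6]
0.70 [5, 5, 6, 9, 21, 15, 11, 6, 6, 6, 5, 24, 5, 5, 6, 27, 28, 28, 6]
0.75 [428, 440, 455, 535, 492, 5, 5, 5, 64, 67, 6, 21, 15, 6, 5, 29, 25, 29, 6]
0.80 [429, 438, 631, 603, 451, 376, 374, 94, 67, 69, 51, 6, 14, 6, 6, 8, 28, 24, 6]
0.85 [137, 388, 390, 392, 392, 392, 391, 342, 81, 78, 78, 79, 78, 78, 46, 46, 46, 48, 18]
0.90 [187, 357, 389, 390, 390, 390, 389, 240, 279, 80, 79, 79, 80, 79, 46, 46, 46, 44, 7]
```

The 2x2 opening let invalid pixels back in, so I'll AND the result with the mask.

```bash
sed -i 's/k=1+np.argmax(s\[1:,4\]); q=W\[l==k\]/k=1+np.argmax(s[1:,4]); q=W[(l==k)\&mask]/' m.py; python3 - <<'E'
from m import *
f=np.load('pics/top.npz');p,d=f['p'],f['d'];W=world('top',d);z=W[...,2];ok=d>.5
R=dict(L=(205,170,300,240),M=(308,180,400,245),R=(408,175,490,240))
for n,r in R.items():
    print(n,'plate',rect(ok&(z>.003)&(z<.018),W,r),'relay',rect(ok&(z>.045)&(z<.052),W,r))
    print('   board', rect(ok&(z>.0115)&(z<.018),W,r))
print('tray',rect(ok&(z>.0035)&(z<.015),W,(165,265,240,330)))
img=cv2.resize(p[165:245,205:505,::-1],None,fx=2.6,fy=2.6,interpolation=cv2.INTER_CUBIC)
E
```

```text
L plate [ 653.6  267.8    8.6   91.9  154.6   -9.6 1394. ] relay [656.2 282.5  48.3  23.8  47.1 -31.2  85. ]
   board [642.1 301.2  14.8   9.6  13.5 -80.3  15. ]
M plate [ 619.6   25.2    9.2   91.1  155.   -10.9 1539. ] relay [617.2  30.   48.9  25.7  42.3  -7.7 105. ]
   board [592.5  10.4  14.8  20.3  26.2   8.9  41. ]
R plate [ 620.4 -213.     9.7   91.2  156.7   -1.7 1559. ] relay [ 621.1 -212.6   48.7   17.7   24.9  -72.4   51. ]
   board [ 634.4 -246.3   14.4   26.    35.1  -76.3   67. ]
tray [ 446.8  387.1    6.9  102.4  131.3    4.1 1245. ]
```

```bash
python3 - <<'E'
from m import *
f=np.load('pics/top.npz');p,d=f['p'],f['d'];W=world('top',d);z=W[...,2];ok=d>.5
R=dict(L=(205,170,300,240),M=(308,180,400,245),R=(408,175,490,240))
def mar(q):
    (cx,cy),(w,h),a=cv2.minAreaRect((q[:,:2]*1000).astype(np.float32))
    if w>h:w,h,a=h,w,a-90
    return np.round([cx,cy,w,h,a,len(q)],1)
hsv=cv2.cvtColor(p,cv2.COLOR_RGB2HSV)
c=viewer.camera_params('top');T=np.array(c['world_from_camera'])
def onplane(v,u,h):
    r=np.stack([(u-c['cx'])/c['fx'],(v-c['cy'])/c['fy'],np.ones(len(u))],1)@T[:3,:3].T
    return T[:3,3]+r*((h-T[2,3])/r[:,2])[:,None]
for n,(u0,v0,u1,v1) in R.items():
    s=(slice(v0,v1),slice(u0,u1)); m=ok[s]&(z[s]>.044)&(z[s]<.053)&(True if n!='R' else W[s][...,1]>-.245)
    g=(hsv[s][...,0]>50)&(hsv[s][...,0]<95)&(hsv[s][...,1]>70)
    v,u=np.nonzero(g); q=onplane(v+v0,u+u0,.0135)
    print(n,'relays',mar(W[s][m]),'green',mar(q))
s=(slice(265,330),slice(165,240));m=ok[s]&(z[s]>.0075)&(z[s]<.013);print('trayrim',mar(W[s][m]))
m=(hsv[s][...,0]<25)&(hsv[s][...,1]>60);m=cv2.morphologyEx(m.astype(np.uint8),cv2.MORPH_OPEN,np.ones((3,3)));v,u=np.nonzero(m);print('traycol',mar(onplane(v+265,u+165,.008)))
img=cv2.resize(p[175:240,205:300,::-1],None,fx=8,fy=8,interpolation=cv2.INTER_CUBIC);cv2.imwrite('pics/c2.png',img)
E
```

```text
L relays [658.8 271.9  29.2  70.6  -8.4 309. ] green [659.5 272.2  59.2  88.8  -8.2 361. ]
M relays [618.6  30.7  29.4  45.4 -10.8 204. ] green [618.7  31.7  59.   87.5 -10.2 524. ]
R relays [ 620.8 -211.8   22.2   28.3  -88.1  108. ] green [ 622.  -211.    58.7   86.7    1.6  577. ]
trayrim [445.4 394.6 147.4 173.4  -3.6 827. ]
traycol [ 447.   397.8  144.4  173.4   -4.9 2142. ]
```

```bash
python3 - <<'E'
from m import *
f=np.load('pics/top.npz');p,d=f['p'],f['d'];W=world('top',d);z=W[...,2];ok=d>.5
print(np.median(z[282:315,185:222]), np.median(z[330:350,200:230]))
for lo in(.0045,.005,.0055): print(rect(ok&(z>lo)&(z<.015),W,(168,268,240,328)))
hsv=cv2.cvtColor(p,cv2.COLOR_RGB2HSV);m=ok&(hsv[...,0]<22)&(hsv[...,1]>40);print(rect(m,W,(168,268,240,328)))
st()
E
```

```text
0.005792282910834334 0.0030976729370765232
[445.8 356.    7.5  53.7  90.5 -86.9 324. ]
[449.4 438.3   7.6  29.1  64.8 -66.6 116. ]
[443.9 436.1   7.8  17.1  52.7 -68.7  60. ]
[ 443.2  392.8    6.3   87.9  122.2    5.9 1945. ]
0.1 [ 0.1953 -0.5668  0.2305] [[0.945, 0.326, -0.0], [0.326, -0.945, 0.001], [0.0, -0.001, -1.0]] [-1.239  0.314 -0.048  1.21   0.     1.571] [-0.5 -0.4  0.4] 0.9975140453455017
```

Tray: about (444,392), turned about +5°. First job is the finger: close the jaws and go to the +y side of the knob, which is at about (618,-279,65).

Call:
arm_command([
  [[0, 0, 71, 423, 322, -80, 255], [0, 0, 71, 423, 322, -80, 255], [0, 0, 71, 423, 322, -80, 255], [0, 0, 71, 423, 322, -80, 255], [0, 0, 71, 423, 322, -80, 255], [0, 0, 71, 423, 322, -80, 255], [0, 0, 71, 423, 322, -80, 255], [0, 0, 71, 423, 322, -80, 255], [0, 0, 71, 423, 322, -80, 255], [0, 0, 71, 423, 322, -80, 255]],
], force=40)

```text
time_s: 0.93
ee_pos: [0.5242, -0.3158, 0.1681]
ee_rot: [[-0.006, 1.0, -0.002], [1.0, 0.006, 0.0], [0.0, -0.002, -1.0]]
ft_force: [0.5, -1.4, -0.3]
opening: -0.003
```

Call:
arm_command([
  [[0, 0, 0, 94, 70, -40, 255], [0, 0, 0, 94, 70, -40, 255], [0, 0, 0, 94, 70, -40, 255], [0, 0, 0, 94, 70, -60, 255], [0, 0, 0, 94, 70, -80, 255], [0, 0, 0, 94, 70, -100, 255], [0, 0, 0, 94, 70, -113, 255], [0, 0, 0, 94, 70, -113, 255], [0, 0, 0, 94, 70, -113, 255], [0, 0, 0, 94, 70, -113, 255]],
])

```text
time_s: 1.77
ee_pos: [0.6187, -0.2463, 0.0562]
ee_rot: [[-0.006, 1.0, -0.001], [1.0, 0.006, -0.0], [-0.0, -0.001, -1.0]]
ft_force: [0.6, -0.3, 0.9]
opening: 0.004
```

Call:
arm_command([
  [[0, 0, 0, -1, -8, -1, 255], [0, 0, 0, -1, -16, -1, 255], [0, 0, 0, -1, -24, -2, 255], [0, 0, 0, -1, -32, -3, 255], [0, 0, 0, -1, -40, -5, 255], [0, 0, 0, -1, -48, -9, 255], [0, 0, 0, -1, -56, -13, 255], [0, 0, 0, -1, -64, -16, 255], [0, 0, 0, -1, -71, -18, 255], [0, 0, 0, -1, -71, -18, 255]],
])

```text
time_s: 2.6
ee_pos: [0.6173, -0.3197, 0.0378]
ee_rot: [[-0.004, 1.0, -0.001], [1.0, 0.004, -0.002], [-0.002, -0.001, -1.0]]
ft_force: [-0.2, -0.3, -0.2]
opening: 0.003
```

Call:
arm_command([
  [[0, 0, 0, 0, 5, 20, 255], [0, 0, 0, 0, 10, 60, 255], [0, 0, 0, 0, 50, 110, 0], [0, 0, 0, 0, 150, 160, 0], [0, 0, 0, 0, 250, 160, 0], [0, 0, 0, 0, 300, 160, 0], [0, 0, 0, 0, 300, 160, 0], [0, 0, 0, 0, 300, 160, 0], [0, 0, 0, 0, 300, 160, 0], [0, 0, 0, 0, 300, 160, 0]],
])

```text
time_s: 3.43
ee_pos: [0.6178, -0.0167, 0.1993]
ee_rot: [[-0.006, 1.0, 0.001], [1.0, 0.006, -0.002], [-0.002, 0.001, -1.0]]
ft_force: [1.3, -0.4, 0.3]
opening: 1.002
```

```bash
python3 - <<'E'
from m import *
p,d=snap('top');st();W=world('top',d)
cv2.imwrite('pics/c3.png',cv2.resize(p[165:250,400:520,::-1],None,fx=6,fy=6,interpolation=cv2.INTER_CUBIC))
E
```

```text
3.4833 [ 0.6182 -0.0136  0.2   ] [[-0.009, 1.0, 0.002], [1.0, 0.009, 0.0], [0.0, 0.002, -1.0]] [-0.022  0.359 -0.055  1.155  0.     1.54 ] [0.9 1.6 1.3] 1.000134557820233
```

View pics/c3.png

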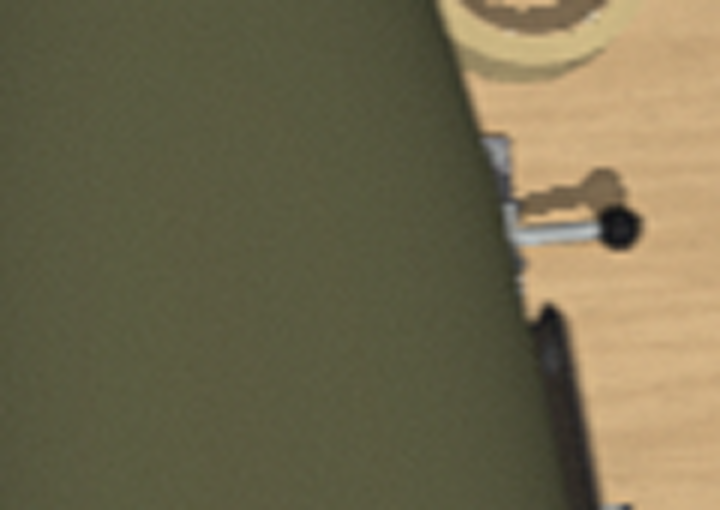

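The lever is laid over, with the knob at crop (620,228), which is pixel (503,203), clearly outward. I'll check its position and work out the joint angle.

```bash
python3 - <<'E'
from m import *
f=np.load('pics/top.npz');W=world('top',f['d']);q=W[199:207,499:508].reshape(-1,3);q=q[(q[:,2]>.015)&(q[:,2]<.1)];print(np.median(q,0),q[:,2].max(),len(q))
E
```

```text
[ 0.61737261 -0.31925801  0.0351212 ] 0.04135308647942426 51
```

The knob is at bed y ≈ -106 with its top at z = 41, so the joint is at about 1.28 rad and the board is free. Next: board_three to the tray.

Call:
arm_command([
  [[0, 0, -8.8, 20, 40, 0, 80], [0, 0, -8.8, 30, 80, 0, 80], [0, 0, -8.8, 40, 120, 0, 80], [0, 0, -8.8, 41, 160, -20, 80], [0, 0, -8.8, 41, 200, -40, 80], [0, 0, -8.8, 41, 240, -60, 80], [0, 0, -8.8, 41, 286, -80, 80], [0, 0, -8.8, 41, 286, -80, 80], [0, 0, -8.8, 41, 286, -80, 80], [0, 0, -8.8, 41, 286, -80, 80]],
])

```text
time_s: 4.32
ee_pos: [0.6589, 0.2728, 0.1189]
ee_rot: [[0.142, 0.99, 0.001], [0.99, -0.142, -0.002], [-0.002, 0.002, -1.0]]
ft_force: [0.8, -1.1, 1.0]
opening: 0.687
```

Call:
arm_command([
  [[0, 0, 0, 0, -1, -25, 80], [0, 0, 0, 0, -1, -50, 80], [0, 0, 0, 0, -1, -75, 80], [0, 0, 0, 0, -1, -93, 80], [0, 0, 0, 0, -1, -99, 80], [0, 0, 0, 0, -1, -99, 80], [0, 0, 0, 0, -1, -99, 255], [0, 0, 0, 0, -1, -99, 255], [0, 0, 0, 0, -1, -99, 255], [0, 0, 0, 0, -1, -99, 255]],
], force=40)

```text
time_s: 5.15
ee_pos: [0.6606, 0.2719, 0.0223]
ee_rot: [[0.143, 0.99, 0.005], [0.99, -0.143, -0.001], [-0.001, 0.005, -1.0]]
ft_force: [0.7, -1.7, 6.9]
opening: 0.322
```

Call:
arm_command([
  [[0, 0, 0, 0, 0, 20, 255], [0, 0, 0, 0, 0, 50, 255], [0, 0, 3, -20, 12, 80, 255], [0, 0, 6, -55, 30, 80, 255], [0, 0, 9, -90, 50, 80, 255], [0, 0, 13, -125, 70, 80, 255], [0, 0, 13, -160, 90, 80, 255], [0, 0, 13, -195, 108, 80, 255], [0, 0, 13, -216, 120, 80, 255], [0, 0, 13, -216, 120, 80, 255]],
])

```text
time_s: 5.98
ee_pos: [0.4401, 0.3941, 0.1029]
ee_rot: [[-0.089, 0.996, 0.003], [0.996, 0.089, 0.001], [0.0, 0.003, -1.0]]
ft_force: [-0.7, 0.2, -1.2]
opening: 0.318
```

```bash
python3 - <<'E'
from m import *
p,d=snap('scene','s4.png');st()
cv2.imwrite('pics/c4.png',cv2.resize(p[190:420,140:420,::-1],None,fx=2.6,fy=2.6,interpolation=cv2.INTER_CUBIC))
E
```

```text
6.0333 [0.4425 0.3933 0.103 ] [[-0.088, 0.996, 0.005], [0.996, 0.088, 0.0], [-0.0, 0.005, -1.0]] [ 0.728  0.375 -0.264  0.928 -0.003  2.211] [ 0.7 -0.5  0.1] 0.3197844922214947
```

View pics/c4.png

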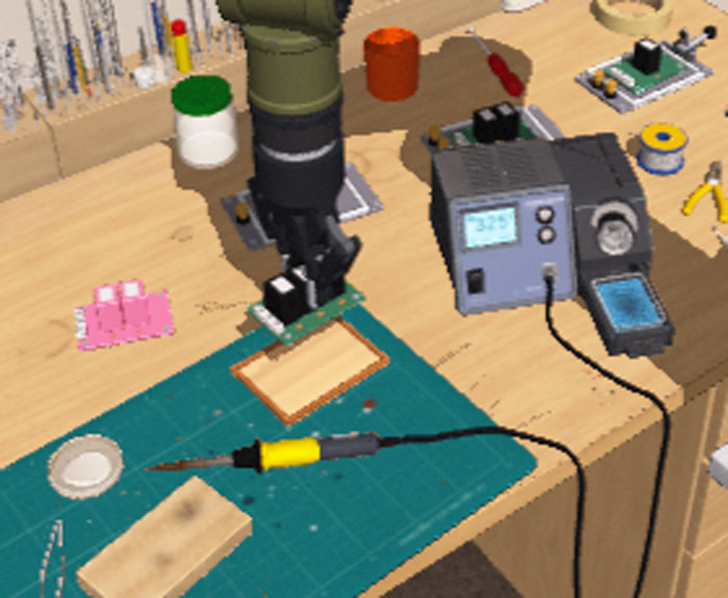

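The board is held level over the tray, at crop (310,365). Set it down.

Call:
arm_command([
  [[0, 0, 0, 1, -1, -25, 255], [0, 0, 0, 1, -1, -50, 255], [0, 0, 0, 1, -1, -70, 255], [0, 0, 0, 1, -1, -78, 255], [0, 0, 0, 1, -1, -80, 255], [0, 0, 0, 1, -1, -80, 255], [0, 0, 0, 1, -1, -80, 80], [0, 0, 0, 1, -1, -80, 80], [0, 0, 0, 1, -1, -80, 80], [0, 0, 0, 1, -1, -80, 80]],
])

```text
time_s: 6.87
ee_pos: [0.4441, 0.3926, 0.0237]
ee_rot: [[-0.088, 0.996, 0.006], [0.996, 0.088, 0.001], [0.0, 0.006, -1.0]]
ft_force: [0.0, 0.2, -0.8]
opening: 0.688
```

Call:
arm_command([
  [[0, 0, 0, 0, 0, 30, 80], [0, 0, 0, 0, 0, 60, 80], [0, 0, 0, 10, -5, 100, 80], [0, 0, 0, 40, -40, 130, 80], [0, 0, 0, 70, -80, 130, 80], [0, 0, 0, 100, -120, 130, 80], [0, 0, -3, 130, -160, 130, 80], [0, 0, -3, 150, -200, 130, 80], [0, 0, -3, 165, -240, 130, 80], [0, 0, -3, 175, -280, 130, 80]],
])

```text
time_s: 7.7
ee_pos: [0.6075, 0.1478, 0.1541]
ee_rot: [[-0.036, 0.999, 0.008], [0.999, 0.036, 0.001], [0.001, 0.008, -1.0]]
ft_force: [0.1, 0.4, -0.3]
opening: 0.684
```

Call:
arm_command([
  [[0, 0.4, -0.4, 14, -41, 0, 80], [0, 0.4, -0.4, 14, -82, 0, 80], [0, 0.4, -0.4, 14, -123, 0, 80], [0, 0.4, -0.4, 14, -164, 0, 80], [0, 0.4, -0.4, 14, -205, -10, 80], [0, 0.4, -0.4, 14, -246, -20, 80], [0, 0.4, -0.4, 14, -287, -34, 80], [0, 0.4, -0.4, 14, -328, -34, 80], [0, 0.4, -0.4, 14, -359, -34, 80], [0, 0.4, -0.4, 14, -359, -34, 80]],
])

```text
time_s: 8.53
ee_pos: [0.6211, -0.2178, 0.12]
ee_rot: [[-0.022, 1.0, 0.001], [1.0, 0.022, -0.002], [-0.002, 0.001, -1.0]]
ft_force: [-1.2, -0.0, 0.4]
opening: 0.689
```

```bash
python3 - <<'E'
from m import *
p,d=snap('top','t5.png');st()
E
```

```text
8.5833 [ 0.6213 -0.2147  0.1201] [[-0.024, 1.0, 0.001], [1.0, 0.024, 0.0], [0.0, 0.001, -1.0]] [-3.330e-01  4.780e-01 -6.400e-02  1.027e+00  1.000e-03  1.214e+00] [0.5 0.1 0.1] 0.6864595306527597
```

View pics/t5.png

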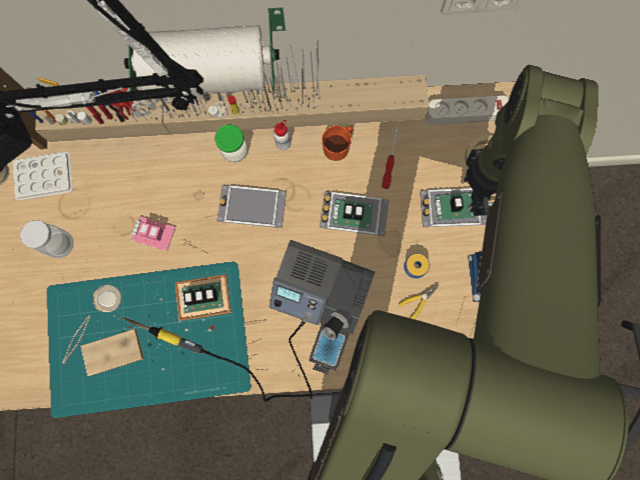

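Board_three lies in the tray at (204,296), bed_one at (251,205) is empty, and board_one's relay is at (458,203). Now grasp board_one.

Call:
arm_command([
  [[0, 0, 0, 0, 3, -25, 80], [0, 0, 0, 0, 3, -50, 80], [0, 0, 0, 0, 3, -75, 80], [0, 0, 0, 0, 3, -92, 80], [0, 0, 0, 0, 3, -97, 80], [0, 0, 0, 0, 3, -97, 80], [0, 0, 0, 0, 3, -97, 255], [0, 0, 0, 0, 3, -97, 255], [0, 0, 0, 0, 3, -97, 255], [0, 0, 0, 0, 3, -97, 255]],
])

```text
time_s: 9.42
ee_pos: [0.6227, -0.2119, 0.0251]
ee_rot: [[-0.024, 1.0, 0.004], [1.0, 0.024, -0.0], [-0.0, 0.004, -1.0]]
ft_force: [0.1, 0.9, 5.7]
opening: 0.321
```

Call:
arm_command([
  [[0, 0, 0, 0, 0, 15, 255], [0, 0, 0, 0, 0, 30, 255], [0, 0, 0, 0, 0, 60, 255], [0, 0, 0, 0, 5, 100, 255], [0, 0, 0, 0, 40, 100, 255], [0, 0, -3, 5, 80, 100, 255], [0, 0, -6, 10, 120, 100, 255], [0, 0, -9, 15, 160, 100, 255], [0, 0, -11.3, 20, 200, 100, 255], [0, 0, -11.3, 25, 240, 100, 255]],
])

```text
time_s: 10.25
ee_pos: [0.6478, 0.0299, 0.1257]
ee_rot: [[0.175, 0.985, 0.005], [0.985, -0.175, -0.001], [-0.0, 0.005, -1.0]]
ft_force: [0.4, 0.5, -1.4]
opening: 0.32
```

Call:
arm_command([
  [[0, 0, 0.5, 2, 40, 0, 255], [0, 0, 0.5, 4, 80, 0, 255], [0, 0, 0.5, 6, 120, 0, 255], [0, 0, 0.5, 6, 160, 0, 255], [0, 0, 0.5, 6, 200, 0, 255], [0, 0, 0.5, 6, 225, 0, 255], [0, 0, 0.5, 6, 238, 0, 255], [0, 0, 0.5, 6, 238, -15, 255], [0, 0, 0.5, 6, 238, -40, 255], [0, 0, 0.5, 6, 238, -60, 255]],
])

```text
time_s: 11.08
ee_pos: [0.6541, 0.2677, 0.0654]
ee_rot: [[0.166, 0.986, 0.006], [0.986, -0.166, -0.001], [-0.0, 0.007, -1.0]]
ft_force: [-1.1, 0.7, -1.9]
opening: 0.321
```

Call:
arm_command([
  [[0, 0, 0, 0, 0, -20, 255], [0, 0, 0, 0, 0, -34, 255], [0, 0, 0, 0, 0, -40, 255], [0, 0, 0, 0, 0, -41, 255], [0, 0, 0, 0, 0, -41, 255], [0, 0, 0, 0, 0, -41, 80], [0, 0, 0, 0, 0, -41, 80], [0, 0, 0, 0, 0, -41, 80], [0, 0, 0, 0, 0, -41, 80], [0, 0, 0, 0, 0, -38, 80]],
])

```text
time_s: 11.92
ee_pos: [0.6538, 0.2675, 0.027]
ee_rot: [[0.166, 0.986, 0.006], [0.986, -0.166, -0.002], [-0.001, 0.006, -1.0]]
ft_force: [-0.7, 0.1, -0.1]
opening: 0.689
```

Call:
arm_command([
  [[0, 0.4, 0, 0, 0, 25, 80], [0, 0.4, 0, 0, 0, 60, 80], [0, 0.4, 0, 0, 0, 95, 80], [0, 0.4, 0, -5, -40, 95, 80], [0, 0.4, 0, -15, -80, 95, 80], [0, 0.4, 0, -25, -120, 95, 80], [0, 0.4, -1, -35, -160, 95, 80], [0, 0.4, -1, -35, -200, 95, 80], [0, 0.4, -1, -35, -236, 95, 80], [0, 0.4, -1, -35, -236, 95, 80]],
])

```text
time_s: 12.75
ee_pos: [0.6185, 0.0253, 0.1226]
ee_rot: [[0.189, 0.982, -0.001], [0.982, -0.189, -0.005], [-0.005, -0.0, -1.0]]
ft_force: [-1.1, 0.2, 0.7]
opening: 0.683
```

Call:
arm_command([
  [[0, 0, 0.4, 0, 5, -20, 80], [0, 0, 0.4, 0, 5, -45, 80], [0, 0, 0.4, 0, 5, -70, 80], [0, 0, 0.4, 0, 5, -93, 80], [0, 0, 0.4, 0, 5, -98, 80], [0, 0, 0.4, 0, 5, -98, 80], [0, 0, 0.4, 0, 5, -98, 255], [0, 0, 0.4, 0, 5, -98, 255], [0, 0, 0.4, 0, 5, -98, 255], [0, 0, 0.4, 0, 5, -98, 255]],
])

```text
time_s: 13.58
ee_pos: [0.6201, 0.0305, 0.0266]
ee_rot: [[0.182, 0.983, 0.002], [0.983, -0.182, -0.004], [-0.004, 0.003, -1.0]]
ft_force: [0.2, -0.6, 6.3]
opening: 0.319
```

Call:
arm_command([
  [[0, 0, 0, 0, 0, 15, 255], [0, 0, 0, 0, 0, 30, 255], [0, 0, 0, 0, 0, 60, 255], [0, 0, 0, 0, -5, 100, 255], [0, 0, 0, 0, -40, 100, 255], [0, 0, 3, 1, -80, 100, 255], [0, 0, 6, 1, -120, 100, 255], [0, 0, 9, 1, -160, 100, 255], [0, 0, 9, 1, -200, 100, 255], [0, 0, 9, 1, -235, 100, 255]],
])

```text
time_s: 14.42
ee_pos: [0.621, -0.207, 0.1273]
ee_rot: [[0.027, 1.0, 0.004], [1.0, -0.027, -0.005], [-0.004, 0.004, -1.0]]
ft_force: [0.2, 0.4, -0.6]
opening: 0.32
```

```bash
python3 - <<'E'
from m import *
p,d=snap('top','t6.png');st()
cv2.imwrite('pics/c6.png',cv2.resize(p[165:250,200:500,::-1],None,fx=2.6,fy=2.6,interpolation=cv2.INTER_CUBIC))
E
```

```text
14.4667 [ 0.6208 -0.2136  0.1273] [[0.032, 0.999, 0.004], [0.999, -0.032, -0.01], [-0.01, 0.004, -1.0]] [-0.327  0.467 -0.064  1.032 -0.008  1.275] [ 0.5 -4.9 -1.1] 0.31606281028394423
```

View pics/c6.png

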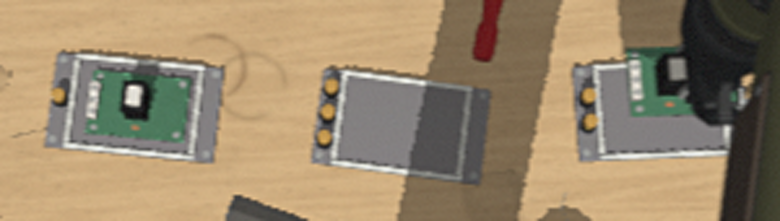

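Board_one lies in bed_one, and board_two is held over bed_two. Lower it.

Call:
arm_command([
  [[0.3, 0.2, 0, 0, 2, 0, 255], [0.3, 0.2, 0, 0, 2, -20, 255], [0.3, 0.2, 0, 0, 2, -40, 255], [0.3, 0.2, 0, 0, 2, -60, 255], [0.3, 0.2, 0, 0, 2, -80, 255], [0.3, 0.2, 0, 0, 2, -93, 255], [0.3, 0.2, 0, 0, 2, -100, 255], [0.3, 0.2, 0, 0, 2, -101, 255], [0.3, 0.2, 0, 0, 2, -101, 255], [0.3, 0.2, 0, 0, 2, -101, 255]],
])

```text
time_s: 15.3
ee_pos: [0.6215, -0.2114, 0.027]
ee_rot: [[0.031, 1.0, 0.002], [0.999, -0.031, -0.005], [-0.005, 0.002, -1.0]]
ft_force: [0.2, -0.2, -1.1]
opening: 0.322
```

Call:
arm_command([
  [[0, 0, 0, 0, 0, 0, 80], [0, 0, 0, 0, 0, 0, 80], [0, 0, 0, 0, 0, 0, 80], [0, 0, 0, 0, 0, 2, 80], [0, 0, 0, 0, 0, 30, 80], [0, 0, 0, 0, 0, 65, 80], [0, 0, 0, 0, 5, 100, 80], [0, 0, 0, 0, 40, 110, 80], [0, 0, 0, 0, 80, 120, 80], [0, 0, 0, 0, 120, 120, 80]],
])

```text
time_s: 16.13
ee_pos: [0.6232, -0.0911, 0.1504]
ee_rot: [[0.034, 0.999, 0.007], [0.999, -0.034, -0.005], [-0.005, 0.007, -1.0]]
ft_force: [0.3, -0.6, -0.5]
opening: 0.684
```

```bash
python3 - <<'E'
from m import *
f=np.load('pics/top.npz');p,d=f['p'],f['d'];c=viewer.camera_params('top');T=np.array(c['world_from_camera'])
W=world('top',d);z=W[...,2];ok=d>.5
s=(slice(268,328),slice(168,240));m=ok[s]&(z[s]>.044)&(z[s]<.053);q=W[s][m]
(cx,cy),(w,h),a=cv2.minAreaRect((q[:,:2]*1000).astype(np.float32));print(cx,cy,w,h,a)
st()
E
```

```text
444.0535888671875 391.7851867675781 28.717817306518555 70.13014221191406 5.809362888336182
16.1333 [ 0.6232 -0.0911  0.1504] [[0.034, 0.999, 0.007], [0.999, -0.034, -0.005], [-0.005, 0.007, -1.0]] [-0.143  0.403 -0.107  1.053 -0.004  1.462] [ 0.3 -0.6 -0.5] 0.6843757498493893
```

Call:
arm_command([
  [[0.2, 0.3, 2, 0, 41, 10, 80], [0.2, 0.3, 4, 0, 82, 10, 80], [0.2, 0.3, 6, 0, 123, 10, 80], [0.2, 0.3, 7.4, 0, 164, 10, 80], [0.2, 0.3, 7.4, 0, 205, 10, 80], [0.2, 0.3, 7.4, 0, 246, 10, 80], [0.2, 0.3, 7.4, -5, 287, 10, 80], [0.2, 0.3, 7.4, -15, 325, 10, 80], [0.2, 0.3, 7.4, -40, 358, 10, 80], [0.2, 0.3, 7.4, -70, 386, 10, 80]],
])

```text
time_s: 16.97
ee_pos: [0.5533, 0.2974, 0.1604]
ee_rot: [[-0.096, 0.995, 0.003], [0.995, 0.096, -0.0], [-0.001, 0.003, -1.0]]
ft_force: [-0.3, 0.8, -0.4]
opening: 0.687
```

Next target is (444,392,25), so the shift is (-109,95,-135).

Call:
arm_command([
  [[0, 0.2, 0, -30, 26, 0, 80], [0, 0.2, 0, -60, 52, -10, 80], [0, 0.2, 0, -85, 74, -20, 80], [0, 0.2, 0, -105, 92, -40, 80], [0, 0.2, 0, -109, 95, -60, 80], [0, 0.2, 0, -109, 95, -85, 80], [0, 0.2, 0, -109, 95, -110, 80], [0, 0.2, 0, -109, 95, -130, 80], [0, 0.2, 0, -109, 95, -136, 80], [0, 0.2, 0, -109, 95, -136, 80]],
])

```text
time_s: 17.8
ee_pos: [0.4431, 0.3913, 0.0228]
ee_rot: [[-0.096, 0.995, -0.003], [0.995, 0.096, -0.003], [-0.002, -0.003, -1.0]]
ft_force: [0.3, -0.3, -0.2]
opening: 0.686
```

Call:
arm_command([
  [[0, 0, 0, 0, 0, 0, 255], [0, 0, 0, 0, 0, 0, 255], [0, 0, 0, 0, 0, 0, 255], [0, 0, 0, 0, 0, 0, 255], [0, 0, 0, 0, 0, 20, 255], [0, 0, 0, 0, 0, 50, 255], [0, 0, 0, 0, 0, 85, 255], [0, 0, 0, 5, -5, 120, 255], [0, 0, -4, 35, -30, 130, 255], [0, 0, -8, 65, -55, 130, 255]],
])

```text
time_s: 18.63
ee_pos: [0.5104, 0.3385, 0.1583]
ee_rot: [[0.043, 0.999, 0.004], [0.999, -0.043, 0.003], [0.003, 0.004, -1.0]]
ft_force: [1.0, 1.0, -2.2]
opening: 0.316
```

Call:
arm_command([
  [[0, 0.2, -4, 30, -20, 5, 255], [0, 0.2, -8.4, 60, -45, 5, 255], [0, 0.2, -8.4, 90, -75, 5, 255], [0, 0.2, -8.4, 109, -110, 5, 255], [0, 0.2, -8.4, 109, -150, 0, 255], [0, 0.2, -8.4, 109, -190, -10, 255], [0, 0.2, -8.4, 109, -230, -20, 255], [0, 0.2, -8.4, 109, -270, -40, 255], [0, 0.2, -8.4, 109, -305, -50, 255], [0, 0.2, -8.4, 109, -313, -60, 255]],
])

```text
time_s: 19.47
ee_pos: [0.6187, 0.0199, 0.0977]
ee_rot: [[0.194, 0.981, -0.0], [0.981, -0.194, -0.0], [-0.0, 0.0, -1.0]]
ft_force: [-0.2, 0.9, -0.9]
opening: 0.315
```

```bash
python3 - <<'E'
from m import *
p,d=snap('top','t7.png');st()
cv2.imwrite('pics/c7.png',cv2.resize(p[165:250,200:500,::-1],None,fx=2.6,fy=2.6,interpolation=cv2.INTER_CUBIC))
E
```

```text
19.5167 [0.6178 0.0208 0.0959] [[0.194, 0.981, -0.002], [0.981, -0.194, 0.001], [0.0, -0.002, -1.0]] [ 3.300e-02  4.310e-01 -1.970e-01  9.450e-01  1.000e-03  1.799e+00] [-0.6 -1.1 -2.7] 0.32258407322636257
```

View pics/c7.png

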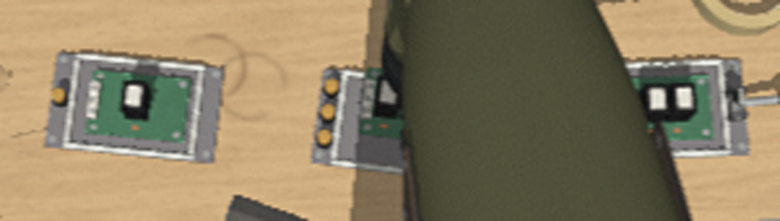

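Board_three hangs over bed_three. Board_two is in bed_two. Lower and release.

Call:
arm_command([
  [[0, 0, 0.3, 2, 4, -10, 255], [0, 0, 0.3, 2, 4, -30, 255], [0, 0, 0.3, 2, 4, -50, 255], [0, 0, 0.3, 2, 4, -64, 255], [0, 0, 0.3, 2, 4, -71, 255], [0, 0, 0.3, 2, 4, -71, 255], [0, 0, 0.3, 2, 4, -71, 255], [0, 0, 0.3, 2, 4, -71, 80], [0, 0, 0.3, 2, 4, -71, 80], [0, 0, 0.3, 2, 4, -71, 80]],
])

```text
time_s: 20.35
ee_pos: [0.6203, 0.0254, 0.0253]
ee_rot: [[0.188, 0.982, -0.001], [0.982, -0.188, 0.001], [0.0, -0.002, -1.0]]
ft_force: [-0.1, 0.4, 0.1]
opening: 0.684
```

Call:
arm_command([
  [[0, 0, 0, 0, 0, 0, 80], [0, 0, 0, 0, 0, 25, 80], [0, 0, 0, 0, 0, 60, 80], [0, 0, 0, 0, 0, 100, 80], [0, 0, 0, -40, 0, 140, 80], [0, 0, 0, -80, 0, 180, 80], [0, 0, 0, -120, 0, 200, 80], [0, 0, 0, -150, 0, 200, 80], [0, 0, 0, -150, 0, 200, 80], [0, 0, 0, -150, 0, 200, 80]],
])

```text
time_s: 21.18
ee_pos: [0.4677, 0.0253, 0.2276]
ee_rot: [[0.188, 0.982, 0.001], [0.982, -0.188, 0.001], [0.001, 0.0, -1.0]]
ft_force: [-0.0, 0.5, -0.5]
opening: 0.69
```

Call:
arm_command([
  [[0, 0, 0, 0, -40, 0, 80], [0, 0, 0, 0, -80, 0, 80], [0, 0, 0, 0, -120, 0, 80], [0, 0, 0, 0, -160, 0, 80], [0, 0, 0, 0, -200, 0, 80], [0, 0, 0, 0, -240, 0, 80], [0, 0, 0, -20, -280, 0, 80], [0, 0, 0, -40, -320, 0, 80], [0, 0, 0, -60, -360, 0, 80], [0, 0, 0, -80, -400, 0, 80]],
])

```text
time_s: 22.02
ee_pos: [0.3926, -0.366, 0.2272]
ee_rot: [[0.188, 0.982, 0.001], [0.982, -0.188, 0.001], [0.001, 0.001, -1.0]]
ft_force: [1.0, -0.5, 0.4]
opening: 0.689
```

```bash
python3 - <<'E'
from m import *
p,d=snap('top','t8.png');st();W=world('top',d);z=W[...,2];ok=d>.5
for n,(u0,v0,u1,v1) in dict(L=(205,170,300,240),M=(308,180,400,245),R=(408,175,484,240)).items():
    s=(slice(v0,v1),slice(u0,u1)); m=ok[s]&(z[s]>.044)&(z[s]<.053)
    if n=='R': m&=W[s][...,1]>-.255
    q=W[s][m]
    if len(q):print(n,cv2.minAreaRect((q[:,:2]*1000).astype(np.float32)),np.median(q[:,2]))
cv2.imwrite('pics/c8.png',cv2.resize(p[165:250,200:500,::-1],None,fx=2.6,fy=2.6,interpolation=cv2.INTER_CUBIC))
E
```

```text
22.0667 [ 0.3892 -0.3724  0.2271] [[0.194, 0.981, -0.002], [0.981, -0.194, -0.004], [-0.005, -0.001, -1.0]] [-0.761  0.199 -0.206  1.164 -0.005  1.006] [-1.9 -4.6 -0.1] 0.6846855629019492
L ((653.7468872070312, 266.149169921875), (21.774188995361328, 28.38010025024414), 84.83589172363281) 0.048685331324518355
M ((620.7010498046875, 26.487926483154297), (69.73765563964844, 29.257532119750977), 78.0916519165039) 0.04892244272208135
R ((620.50830078125, -211.0167694091797), (46.23149871826172, 28.82558822631836), 88.15681457519531) 0.04887369567816857
```

View pics/c8.png

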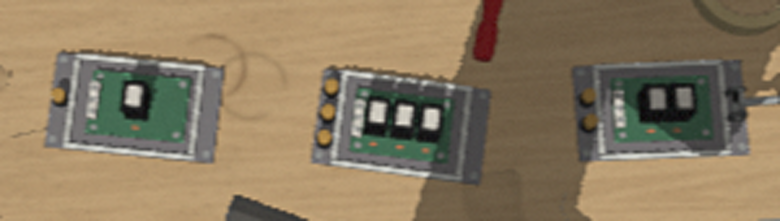

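```bash
python3 - <<'E'
from m import *
f=np.load('pics/top.npz');p=f['p'];hsv=cv2.cvtColor(p,cv2.COLOR_RGB2HSV);c=viewer.camera_params('top');T=np.array(c['world_from_camera'])
for n,(u0,v0,u1,v1) in dict(L=(205,170,300,240),M=(308,180,400,245),R=(408,175,484,240)).items():
    h=hsv[v0:v1,u0:u1];v,u=np.nonzero((h[...,0]>50)&(h[...,0]<95)&(h[...,1]>70))
    r=np.stack([(u+u0-c['cx'])/c['fx'],(v+v0-c['cy'])/c['fy'],np.ones(len(u))],1)@T[:3,:3].T
    q=T[:3,3]+r*((.0135-T[2,3])/r[:,2])[:,None];print(n,cv2.minAreaRect((q[:,:2]*1000).astype(np.float32)))
E
```

```text
L ((654.260498046875, 266.38916015625), (88.52002716064453, 59.07819366455078), 80.74713897705078)
M ((620.8775634765625, 27.826261520385742), (87.4349365234375, 59.051815032958984), 79.01322174072266)
R ((620.9719848632812, -210.28009033203125), (87.75279998779297, 58.586631774902344), 88.4151382446289)
```

Each board is within 3 mm and about 0.5° of its bed (-9.3° against -9.6°, -11.0° against -10.9°, -1.6° against -1.7°). All relay tops are at z ≈ 49 mm, so the boards lie flat. Handing in.

```bash
python3 -c "
from workcell import job;print(job.job_done())"
```

```text
the job is handed in; nothing more can be done
None
```

The job is done and handed in at about 22 s of robot time. I swung the hold-down finger up first, to about 1.28 rad going by the knob's position. Then I moved board_three to the tray, board_one to bed_one, board_two to bed_two, and board_three from the tray to bed_three.

In the last picture every board lies inside the rim of its own bed, within about 3 mm of centre and 0.5° of the bed's angle. The relay tops measure about 49 mm, as they should for boards lying flat. The jaws were open and the arm clear of everything, and the pink look-alike was never touched.

One check disagreed: fitting board_one's single relay top gave about -5°. I put that down to the relay's small size, because the board outline gave -9.3° against the bed's -9.6°.

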